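Start the glass grinder on the mosaic bench

ROBOT

A 6-joint arm with a two-finger parallel gripper is mounted at the origin on the work surface. World frame = base frame: x ahead of the robot, y to its left, z up, the work surface at z = 0. Lengths are in m, angles in rad, forces in N, time in s.
With the tool pointing down it reaches from about 0.35 to 0.8 m from the base axis. Payload 7.3 kg.
Tool frame: the origin (TCP) lies between the finger pads; the fingertips stand 25 mm ahead of it and the grasp point (between the pads) lies 6 mm ahead of it (r.tip_extent is the distance from the TCP to the fingertips, in m); z points along the fingers, y is the direction in which the jaws open and shut (so a half turn about z gives the same grasp; the last joint's range is limited). The gripper opens to 85 mm and grips with 20 to 120 N. Pads are 22 mm wide; open, the fingers measure 114 mm over their backs; the gripper's body (76 mm by 85 mm) begins 54 mm behind the grasp point. The pads swing forward as they close: fully open they stand 13 mm farther back than shut.
Start: joints at [-1.356, 0.342, 1.524, -0, 1.275, -0.146], TCP at [0.185, -0.491, 0.256] pointing down, gripper open.
Joint ranges: [-2.53, 2.53], [-0.77, 2.02], [0.04, 2.7], [-1, 4.14], [0.28, 2.66], [-3.11, 3.11]. Speed limits (rad/s): [2.57, 2.57, 3.14, 3.14, 3.14, 3.14].

INTERFACE

Orientations are given as a unit quaternion [x, y, z, w].
In Python, from workcell import r, command_gripper, optics gives the robot as it stands. The module is installed in compiled form; this text tells all that it offers. Calls block until the motion is done:
- r.reach(position, orientation): joint-space move of the TCP to a pose.
- r.move_straight(position, orientation=None, speed=0.15, max_force=None): straight line of the TCP; orientation=None keeps the orientation; speed is the mean speed in m/s. With max_force (N) it stops when the force on the tool has changed by that much, and returns True; else False.
- r.movej(angles): joint-space move.
- command_gripper(opening, force=None): finger opening in m; force is the grip in N (None keeps the last); returns when the fingers have stopped.
- r.hold(seconds).
- r.solve_ik(position, orientation): joint angles nearest the present ones, or None.
- r.read_state(): the state.
- optics.get_image(name): name is "scene" or "top" or "wrist"; returns (picture, depth): 400x640x3 uint8, red, green, blue; 400x640 float32, m along the optical axis (not along the pixel's ray), 0 where there is no reading.
- optics.camera_model(name): a dict with "K" (3x3 intrinsics, pixels), "k1" (the pictures are not rectified: a ray, as slopes to the right and down, at radius r is drawn at 1 + k1 r^2 times it, then the intrinsics apply), "R" (3x3) and "t" (3): a world point X has camera coordinates R X + t; the wrist camera has in their place "tool_from_camera" (4x4, takes a point from camera to tool coordinates, whose origin is the TCP and whose axes are the flange's). Camera axes: x right, y down, z forward; pixel columns grow to the right and rows downward; lengths in m; the calibration is good to about 2 mm. A picture is of the moment at which its call begins: read the wrist's pose just before it. camera_model takes no time and is no camera call.
A pose or a line that the arm cannot do raises r.PlanningError and nothing moves.
- r.finish_job(): hands the job in, once; it reports no verdict.
The state is a dict: "time_s": time; "joint_positions": joint angles; "dq": joint speeds; "tau": joint torques, N m; "eef_pos": TCP position; "eef_rot": TCP orientation; "contact_force": force on the tool from outside, world axes, zero at the start; "torque": the same for the moment, N m; "grip_width": finger opening in m.
Only numpy, scipy, OpenCV 4.12 (cv2) and the standard library are available. Lean on these libraries where they do the work, as an engineer would, in place of code of your own. Each camera call takes 0.05 s, during which the arm holds its last target.

TASK

Start up the glass grinder by touch alone: push its raised clear guard down until it is fully shut, then press the white-striped end of the black rocker on the yellow extractor box so that the rocker tips right over, then press the green button on the grey push-button box all the way down and let it come up again. Keep to that order. Leave the red and the black button unpressed and all the loose things on the bench where they are; nothing is to be picked up.

Things in the scene. Friction and masses are not known exactly. Their poses are not given: they have to be found in the camera images.
- grinder: blue bench grinder, fixed to the bench, 200 (x) x 170 (y) x 100 mm high with a grey worktop; origin at the centre of its underside, front (with a metal panel) to its -x. A brass grinding head 22 mm wide stands 26 mm above the worktop. Two posts near its far edge carry the guard's hinge. Its place and yaw vary, as do those of the two boxes, and the three may change places.
- guard (a joint): opening angle of the clear guard in rad: 0 is shut (level, 145 mm above the bench), starts 0.55 to 0.95, stop at 1.4. A flat clear plate 130 mm long and wide with 22 mm deep cheeks below its sides and a yellow bar (24 long, 140 wide, 12 thick) along its free edge; hinged at the grinder's +x side, its free edge is up and swings down to -x. It stays where left; 2 to 4 N down on the bar moves it
- guard_bar (a point): middle of the upper face of the yellow bar, 118 mm from the hinge line and 7 mm above the plate's mid-plane; moves with the guard; its x axis points along the plate towards the hinge, z square to the plate
- guard_hinge (a point): middle of the guard's hinge line, fixed on the grinder, 145 mm above the bench; the hinge line is parallel to the grinder's y axis; axes are those of the grinder
- switchbox: yellow box of the dust extractor, fixed to the bench, 130 (x) x 100 (y) x 60 mm high; origin at the centre of its underside; carries the rocker and a flat green pilot lamp (not a button)
- rocker (a joint): tilt of the rocker in rad: 0 (to 0.02 at the start) is off with the white-striped end raised, 0.4 is fully on with that end down. The black paddle is 64 mm long (along the box's x), 32 mm wide and 8 mm thick, and pivots about its middle, 74 mm above the bench and 15 mm to the box's +y; it stays where it is left; about 3 to 4 N on the striped end tips it
- rocker_on_end (a point): the white stripe on the upper face of the rocker's end towards the box's +x, 22 mm from the pivot, about 86 mm above the bench when off; it goes down about 9 mm to full on
- station: grey push-button box, fixed to the bench, 80 (x) x 190 (y) x 55 mm high with a metal top, origin at the centre of its underside. Three round buttons (32 mm wide, red, green, black) stand in a row along its y, 60 mm apart, in any order
- start (a joint): travel of the green button in m: 0 is up, 0.008 is fully down; sprung, about 1.5 N to begin and 5 N fully down, comes up by itself
- start_top (a point): middle of the top face of the green button; 79 mm above the bench when up; the button moves straight down into a metal collar 44 mm wide whose top is 12 mm below the button's top
- stop (a joint): travel of the red button in m, 0 up, 0.008 down: same kind as the green one; not to be pressed
- stop_top (a point): middle of the top face of the red button
- jog (a joint): travel of the black button in m, 0 up, 0.008 down: same kind as the green one; not to be pressed
- jog_top (a point): middle of the top face of the black button
- tile_white: loose white mosaic tile, 26 x 22 x 9 mm, lying on the grinder's worktop near its front edge; origin under its centre
- tile_square: loose blue mosaic tile, 24 x 24 x 9 mm, lying on top of the yellow box beside the rocker; origin under its centre
- hammer: loose hammer, 260 mm long, lying at the front left of the bench; origin under its middle
- nippers: loose tile nippers with red handles, 180 mm long, lying at the front right of the bench; origin near the pivot, on the underside
- pot: loose white cup, 56 mm wide, 60 mm high, standing just behind the push-button box; origin at the centre of its underside
- jar: loose green glass jar, 72 mm wide, 100 mm high, at the back of the bench; origin at the centre of its underside
- glue: loose white glue bottle with a red cap, 54 mm wide, 160 mm high, at the back of the bench; origin at the centre of its underside

How it is judged:
On the way, in this order (a step that is already met when the one before it is completed fails the run):
1. the guard is pushed fully shut (joint under 0.06 rad) with the rocker still off (value of joint guard below 0.06 rad and value of joint rocker below 0.1 rad), for 0.1 s.
2. the rocker is tipped fully on (joint over 0.34 rad), guard still shut (value of joint rocker above 0.34 rad and value of joint guard below 0.06 rad), for 0.1 s.
3. the green button is pressed fully down (over 6 mm of its 8 mm) (value of joint start above 0.006 m), for 0.05 s.
At the end, for the whole second after the job is handed in: guard shut (under 0.06 rad), rocker fully on (over 0.34 rad), all three buttons up (under 1.5 mm), loose things where they were (within 25 mm) (all of step 2 and value of joint each of start, stop, jog below 0.0015 m and distance of each of tile_white, tile_square, hammer, nippers, pot, jar, glue from where it was at the start of the episode below 0.025 m); the robot touches nothing.
It fails at once if the rocker is tipped on before the guard is shut (value of joint rocker above 0.2 rad and value of joint guard above 0.1 rad).
It fails at once if the green button is pressed (over 3 mm) before the guard is shut and the rocker is on (value of joint start above 0.003 m and (value of joint guard above 0.1 rad or value of joint rocker below 0.3 rad)).
It fails at once if the red or the black button is pressed (over 2.5 mm) (value of joint any of stop, jog above 0.0025 m).
It fails at once if the guard is lifted further open (over 1.15 rad) (value of joint guard above 1.15 rad).
It fails at once if a loose thing is lifted, carried or knocked more than 25 mm from its place (distance of any of tile_white, tile_square, hammer, nippers, pot, jar, glue from where it was at the start of the episode above 0.025 m).
It also fails if it takes over 64 s, if anything falls off the work surface, if the arm or the gripper's body presses on something with over 40 N, if the wrist force passes 120 N, or if a joint passes its speed limit or range.

## Working session

There is one attempt and no reset: what is moved stays moved. The work goes in short steps, each a Python script; the robot and the scene stay as the last script left them, time stands still between calls to the robot, and variables do not carry over. Pictures are saved under pics/ and viewed, and the job is handed in when it is done.

```bash
mkdir -p pics; cat > h.py <<'E'
import numpy as np, cv2
from workcell import r, command_gripper, optics
E
python3 - <<'E'
from h import *
for n in ("scene","top"):
    im,d=optics.get_image(n); np.savez(n+".npz",im=im,d=d)
    cv2.imwrite(f"pics/{n}0.png",im[:,:,::-1])
    m=optics.camera_model(n); print(n,{k:np.round(v,3).tolist() for k,v in m.items()})
s=r.read_state(); print(s["time_s"],s["eef_pos"],s["eef_rot"],s["grip_width"],r.tip_extent)
E
```

```text
scene {'K': [[378.887, 0.0, 323.053], [0.0, 378.887, 197.94], [0.0, 0.0, 1.0]], 'k1': -0.025, 'R': [[0.737, 0.676, 0.009], [0.445, -0.475, -0.759], [-0.508, 0.564, -0.651]], 't': [-0.398, -0.162, 1.447]}
top {'K': [[373.774, 0.0, 313.7], [0.0, 373.774, 199.817], [0.0, 0.0, 1.0]], 'k1': -0.035, 'R': [[-0.071, -0.997, 0.006], [-0.975, 0.068, -0.211], [0.21, -0.021, -0.978]], 't': [0.019, 0.567, 0.903]}
0.1 [ 0.18530399 -0.49088913  0.25571751] [ 9.83773591e-01  1.79413172e-01 -1.36758442e-05 -6.59527739e-04] 0.08527277406105538 0.025
```

View pics/scene0.png

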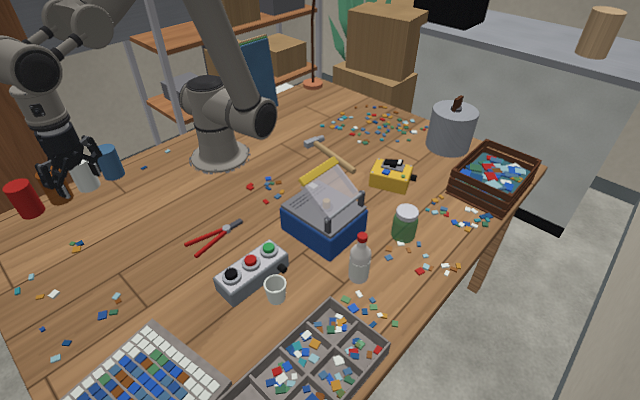

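View pics/top0.png

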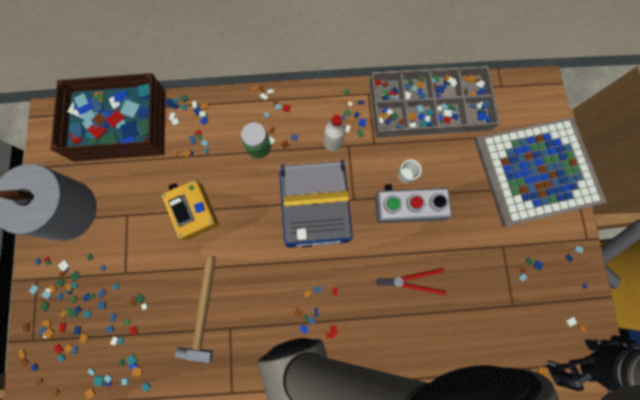

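The top view shows the yellow box near (188,208), the grinder near (316,203) with its bar near (316,198), and the station near (413,205) with green at (394,203), red at (417,203) and black at (439,202). I'll enlarge these.

```bash
python3 - <<'E'
import numpy as np,cv2
im=np.load("top.npz")["im"][:,:,::-1]
for n,(x,y,w,h) in {"A":(150,170,80,75),"B":(270,150,95,100),"C":(365,150,95,80)}.items():
    c=cv2.resize(im[y:y+h,x:x+w],None,fx=6,fy=6,interpolation=cv2.INTER_CUBIC)
    for i in range(0,w,10): cv2.putText(c,str(x+i),(i*6,8),0,.3,(255,255,255)); cv2.line(c,(i*6,10),(i*6,14),(255,255,255))
    for i in range(0,h,10): cv2.putText(c,str(y+i),(0,i*6+4),0,.3,(255,255,255))
    cv2.imwrite(f"pics/c{n}.png",c)
E
```

```text
(no output)
```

View pics/cA.png

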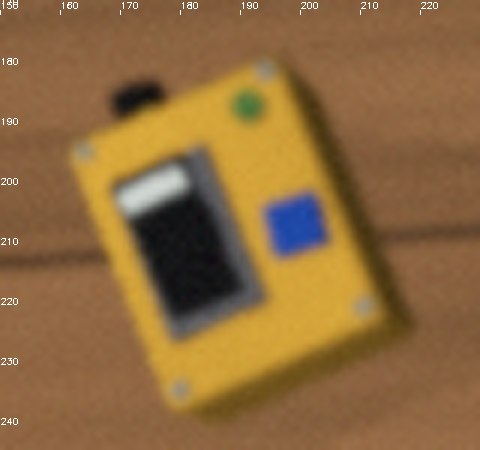

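View pics/cB.png

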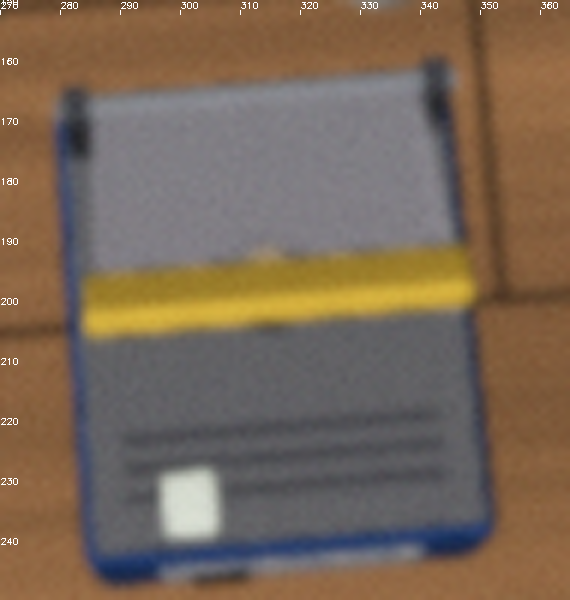

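View pics/cC.png

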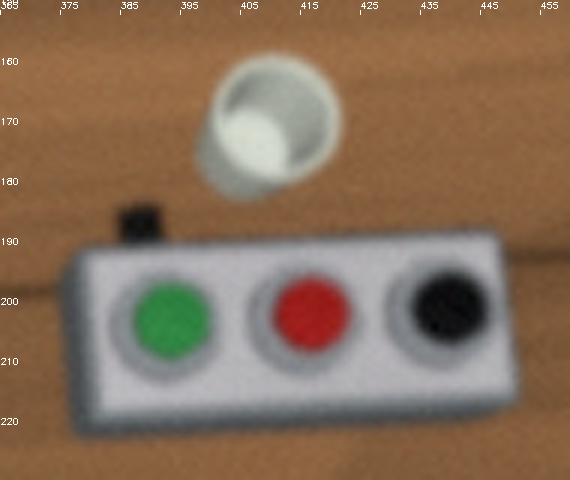

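```bash
cat >> h.py <<'E'
def ray(n,u,v):
    m=optics.camera_model(n);K=np.array(m["K"]);k=m["k1"]
    p=np.array([(u-K[0,2])/K[0,0],(v-K[1,2])/K[1,1]]);q=p.copy()
    for _ in range(20): q=p/(1+k*(q@q))
    R=np.array(m["R"]);t=np.array(m["t"])
    return -R.T@t, R.T@np.array([q[0],q[1],1])
def onz(n,u,v,z):
    o,d=ray(n,u,v); return o+d*(z-o[2])/d[2]
def bydepth(n,D,u,v):
    o,d=ray(n,u,v); return o+d*float(np.median(D[int(round(v))-1:int(round(v))+2,int(round(u))-1:int(round(u))+2]))
def crop(n,im,x,y,w,h,f=6):
    c=cv2.resize(im[y:y+h,x:x+w,::-1],None,fx=f,fy=f,interpolation=cv2.INTER_CUBIC)
    for i in range(0,w,10): cv2.putText(c,str(x+i),(i*f,8),0,.3,(255,255,255)); cv2.line(c,(i*f,10),(i*f,14),(255,255,255))
    for i in range(0,h,10): cv2.putText(c,str(y+i),(0,i*f+4),0,.3,(255,255,255))
    cv2.imwrite(f"pics/{n}.png",c)
E
python3 - <<'E'
from h import *
D=np.load("top.npz")["d"]
print("cam",ray("top",1,1)[0],ray("scene",1,1)[0])
P=lambda x0,y0,cx,cy:(x0+cx/6-.4,y0+cy/6-.4)
def show(l,p,z): print(l,np.round(p,1),"z-plane",onz("top",*p,z).round(4),"depth",bydepth("top",D,*p).round(4))
for l,c in dict(green=(172,320),red=(312,314),black=(450,306)).items(): show(l,P(365,150,*c),.079)
for c in [(80,248),(500,234),(518,400),(92,416)]: show("st",P(365,150,*c),.055)
show("stripe",P(150,170,153,191),.086)
for c in [(72,152),(275,58),(385,320),(178,410)]: show("box",P(150,170,*c),.06)
for c in [(88,288),(466,262),(277,275),(90,325),(470,292),(277,310)]: show("bar",P(270,150,*c),.2)
for c in [(75,100),(438,72)]: show("hinge",P(270,150,*c),.15)
for c in [(93,555),(492,520)]: show("grfront",P(270,150,*c),.1)
show("tile",P(270,150,190,502),.109)
show("pot",P(365,150,277,120),.06)
for u,v in [(255,134),(334,133)]: show("jar/glue",(u,v),.1)
S=np.load("scene.npz");im=S["im"];crop("sB",im,270,145,110,115);crop("sA",im,360,145,65,55,8);crop("sC",im,205,230,90,80)
E
```

```text
cam [ 3.64425140e-01 -6.93908990e-04  1.00171529e+00] [ 1.1009438  -0.62381606  0.82234691]
green [393.3 202.9] z-plane [ 0.5403 -0.2208  0.079 ] depth [ 0.5404 -0.2209  0.0784]
red [416.6 201.9] z-plane [ 0.5387 -0.2804  0.079 ] depth [ 0.5387 -0.2803  0.0793]
black [439.6 200.6] z-plane [ 0.538  -0.3395  0.079 ] depth [ 0.538  -0.3395  0.0792]
st [377.9 190.9] z-plane [ 0.5795 -0.1901  0.055 ] depth [ 0.5802 -0.1907  0.0521]
st [447.9 188.6] z-plane [ 0.573 -0.375  0.055] depth [ 0.5735 -0.3759  0.0527]
st [450.9 216.3] z-plane [ 0.4994 -0.372   0.055 ] depth [ 0.507  -0.393   0.0016]
st [379.9 218.9] z-plane [ 0.5056 -0.1873  0.055 ] depth [ 0.506  -0.188   0.0519]
stripe [175.1 201.4] z-plane [0.5811 0.3268 0.086 ] depth [0.5811 0.3268 0.086 ]
box [161.6 194.9] z-plane [0.607  0.3715 0.06  ] depth [0.6072 0.3717 0.0593]
box [195.4 179.3] z-plane [0.6429 0.2832 0.06  ] depth [0.6438 0.2842 0.0569]
box [213.8 222.9] z-plane [0.5242 0.237  0.06  ] depth [0.5271 0.2412 0.0433]
box [179.3 237.9] z-plane [0.4919 0.325  0.06  ] depth [0.4926 0.3268 0.0548]
bar [284.3 197.6] z-plane [0.5
[... 424 characters left out ...]
2   ] depth [ 0.5286 -0.0218  0.2207]
hinge [282.1 166.3] z-plane [0.6338 0.05   0.15  ] depth [0.634  0.05   0.1493]
hinge [342.6 161.6] z-plane [ 0.6354 -0.0946  0.15  ] depth [ 0.6358 -0.0947  0.1489]
grfront [285.1 242.1] z-plane [0.4588 0.0559 0.1   ] depth [0.4602 0.0568 0.0862]
grfront [351.6 236.3] z-plane [ 0.4615 -0.1053  0.1   ] depth [ 0.4635 -0.1075  0.0813]
tile [301.3 233.3] z-plane [0.4762 0.0156 0.109 ] depth [0.4763 0.0156 0.1083]
pot [410.8 169.6] z-plane [ 0.6299 -0.282   0.06  ] depth [ 0.6443 -0.2973  0.0089]
jar/glue [255 134] z-plane [0.7409 0.1178 0.1   ] depth [0.7414 0.118  0.0988]
jar/glue [334 133] z-plane [ 0.7296 -0.0848  0.1   ] depth [ 0.725  -0.0838  0.1113]
```

View pics/sB.png

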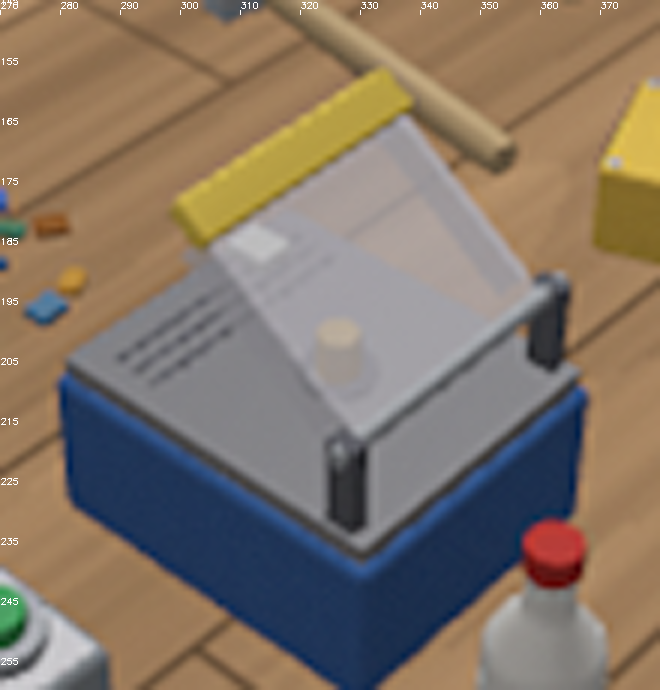

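View pics/sA.png

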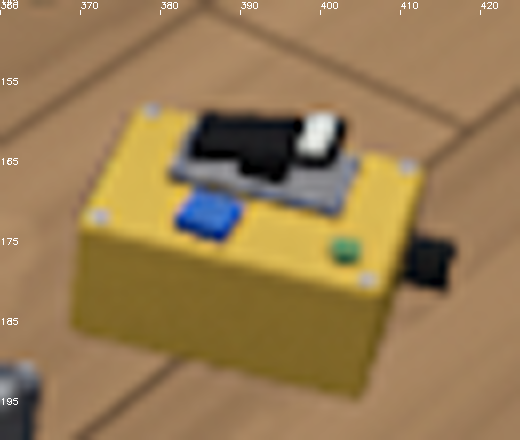

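View pics/sC.png

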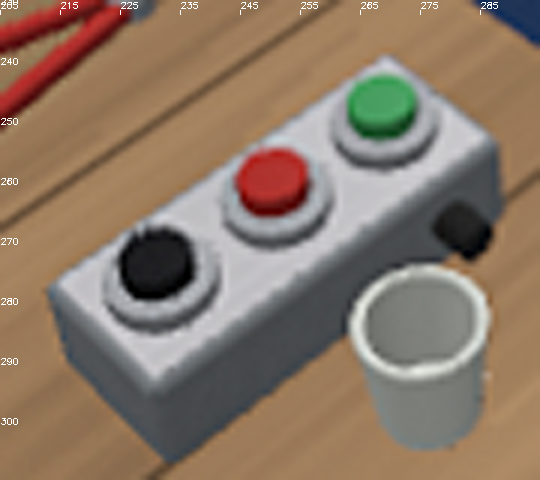

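The views agree: the guard is open about 0.6 rad with the hinge near (0.635, -0.022). The stripe is at (0.581, 0.327) with box yaw about 0.38, and the green button is at (0.540, -0.221). Next I close the gripper, move above the bar and push it down along its arc.

```bash
cat >> h.py <<'E'
def q(yaw): return [float(np.cos(yaw/2)),float(np.sin(yaw/2)),0.,0.]
def st(l=""):
    s=r.read_state(); print(l,"t%.1f"%s["time_s"],np.round(s["eef_pos"],4),"F",np.round(s["contact_force"],1),"w%.3f"%s["grip_width"]); return s
E
python3 - <<'E'
from h import *
command_gripper(0.0,20); print(r.tip_extent); s=st()
p=s["eef_pos"]; r.move_straight([p[0],p[1],.36],speed=.2)
Q=q(0.01); print(r.solve_ik([.54,-.022,.33],Q))
r.reach([.54,-.022,.33],Q); st("above")
im,d=optics.get_image("wrist"); cv2.imwrite("pics/w1.png",im[:,:,::-1])
im,d=optics.get_image("scene"); cv2.imwrite("pics/s1.png",im[:,:,::-1])
E
```

```text
0.025
 t0.9 [ 0.1854 -0.4912  0.2563] F [ 0.8 -0.8  0.1] w0.000
[-1.82557552e-01  3.25602223e-01  1.34476233e+00 -4.44089210e-16
  1.47122811e+00  1.37823877e+00]
above t3.6 [ 0.54   -0.0228  0.3299] F [ 0.1 -0.2  0.8] w-0.000
```

View pics/w1.png

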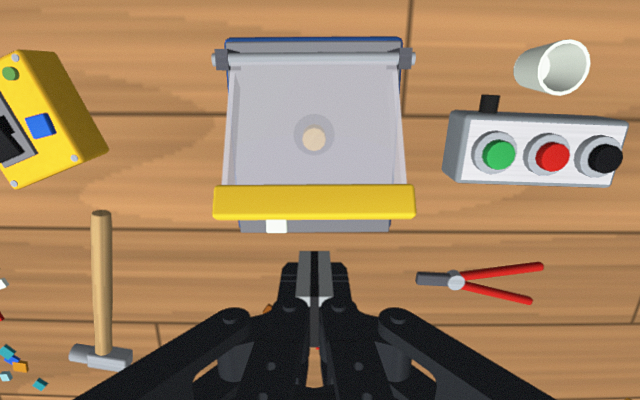

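View pics/s1.png

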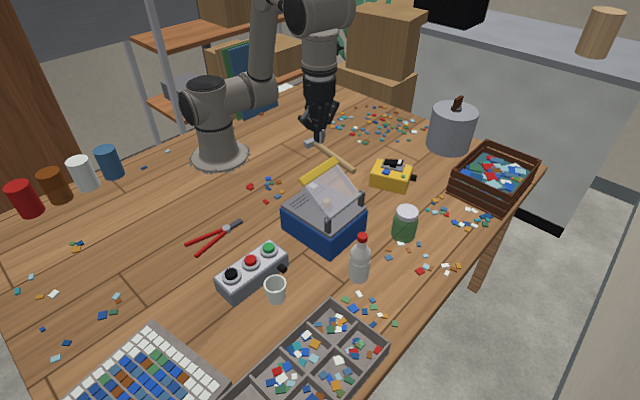

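The wrist view shows the bar spanning (214–414, 185–218), the green button at (499,156) and the closed fingertips at (315,255). I'll cross-check the bar and button positions using the wrist camera's depth.

```bash
cat >> h.py <<'E'
from scipy.spatial.transform import Rotation
def wpt(D,s,u,v):
    m=optics.camera_model("wrist");K=np.array(m["K"]);k=m["k1"]
    p=np.array([(u-K[0,2])/K[0,0],(v-K[1,2])/K[1,1]]);a=p.copy()
    for _ in range(20): a=p/(1+k*(a@a))
    z=float(np.median(D[v-1:v+2,u-1:u+2])); T=np.array(m["tool_from_camera"])
    c=T@np.array([a[0]*z,a[1]*z,z,1]); return s["eef_pos"]+Rotation.from_quat(s["eef_rot"]).apply(c[:3])
E
python3 - <<'E'
from h import *
s=st(); im,D=optics.get_image("wrist")
for l,u,v in [("bar far",314,188),("bar mid",314,200),("bar near",314,214),("barL",218,200),("barR",410,200),("green",499,156),("red",552,157),("hingeL",222,60),("hingeR",406,58),("tip",315,256)]: print(l,wpt(D,s,u,v).round(4))
E
```

```text
t3.8 [ 0.54   -0.0229  0.33  ] F [-0.2  0.1  1.4] w-0.000
bar far [ 0.5499 -0.0229  0.2134]
bar mid [ 0.543  -0.0229  0.2185]
bar near [ 0.5349 -0.023   0.2239]
barL [0.5422 0.0427 0.218 ]
barR [ 0.5436 -0.0884  0.2186]
green [ 0.544  -0.2192  0.0789]
red [ 0.5435 -0.2774  0.0782]
hingeL [0.6341 0.05   0.1497]
hingeR [ 0.637  -0.0941  0.1497]
tip [ 0.552  -0.0233  0.3133]
```

```bash
python3 - <<'E'
from h import *
hx,hz,y=.635,.145,-.022
def P(a,dz=0): return [hx-.118*np.cos(a)+.007*np.sin(a), y, hz+.118*np.sin(a)+.007*np.cos(a)+.025+dz]
r.move_straight(P(.61,.015),speed=.2); s=st("near")
c=r.move_straight(P(.58,-.004),speed=.03,max_force=6); s=st(f"contact {c}")
for a in (.5,.4,.3,.2,.1,.03):
    c=r.move_straight(P(a,-.003),speed=.06,max_force=25); st(f"{a} {c}")
    if c: break
if not c:
    c=r.move_straight(P(0,-.01),speed=.03,max_force=10); st(f"end {c}")
r.hold(.2); st("held")
im,d=optics.get_image("scene"); np.savez("s2.npz",im=im,d=d); crop("s2",im,250,60,150,130,5)
E
```

```text
near t4.3 [ 0.5426 -0.0223  0.259 ] F [-0.2 -0.7  0.1] w0.000
contact False t5.2 [ 0.5401 -0.022   0.2364] F [0.  0.2 1. ] w0.000
0.5 False t5.5 [ 0.5344 -0.022   0.2295] F [-0.4  0.2  0.2] w-0.000
0.4 False t5.8 [ 0.5285 -0.0219  0.2189] F [ 0.1 -0.1  0. ] w0.000
0.3 False t6.2 [ 0.5239 -0.0219  0.208 ] F [-0.7 -0.3  0.2] w-0.000
0.2 False t6.5 [ 0.5203 -0.022   0.1968] F [0.4 0.1 0.6] w-0.000
0.1 False t6.9 [ 0.5179 -0.0219  0.1852] F [0.1 0.1 0. ] w0.000
0.03 False t7.2 [ 0.5171 -0.022   0.1772] F [ 0.1  0.1 -0.5] w0.000
end True t7.4 [ 0.517 -0.022  0.177] F [-1.5  0.7  7. ] w-0.000
held t7.6 [ 0.517 -0.022  0.177] F [-1.4 -0.1  6.9] w0.000
```

View pics/s2.png

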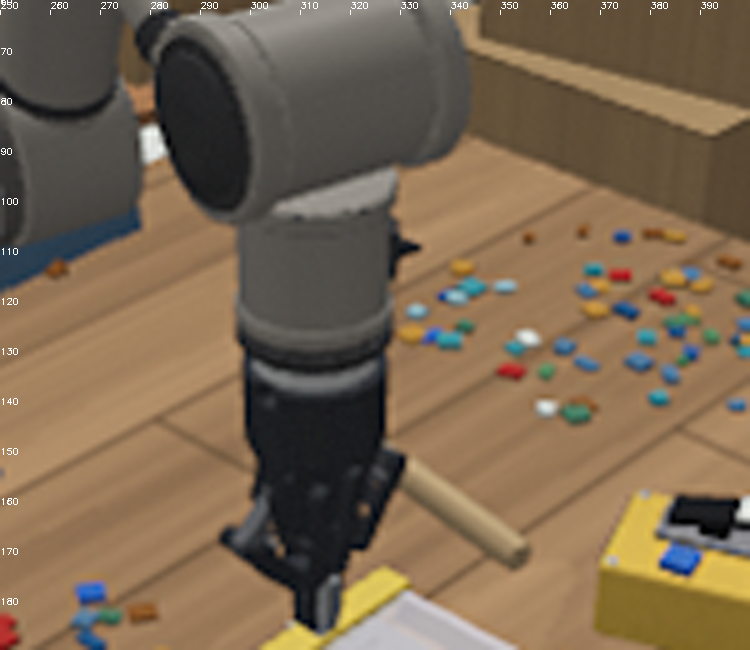

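The tip stopped on the bar at z = 0.152, which is the shut height. I'll push a little more, retreat upward and check.

```bash
python3 - <<'E'
from h import *
c=r.move_straight([.517,-.022,.165],speed=.03,max_force=8); st(f"end {c}"); r.hold(.2)
r.move_straight([.517,-.022,.25],speed=.15); st("up")
r.move_straight([.48,-.022,.33],speed=.2)
Y=.38; r.reach([.5875,.3295,.20],q(Y)); s=st("over rocker")
im,d=optics.get_image("wrist");cv2.imwrite("pics/w3.png",im[:,:,::-1])
im,d=optics.get_image("top"); np.savez("t3.npz",im=im,d=d); crop("t3",im,150,150,210,105,3)
im,d=optics.get_image("scene"); crop("s3",im,270,130,160,130,4)
for u,v in [(285,210),(315,210),(345,207)]: print(bydepth("top",np.load("t3.npz")["d"],u,v).round(4))
E
```

```text
end True t7.8 [ 0.517 -0.022  0.177] F [-2.2  1.3  8. ] w0.000
up t8.7 [ 0.5165 -0.0219  0.2491] F [-0.3 -0.4 -1. ] w0.000
over rocker t10.7 [0.5882 0.3283 0.2007] F [ 0.6 -0.1  0.9] w0.000
[0.5375 0.0519 0.0994]
[ 0.5226 -0.0204  0.1515]
[ 0.5249 -0.0904  0.1508]
```

View pics/w3.png

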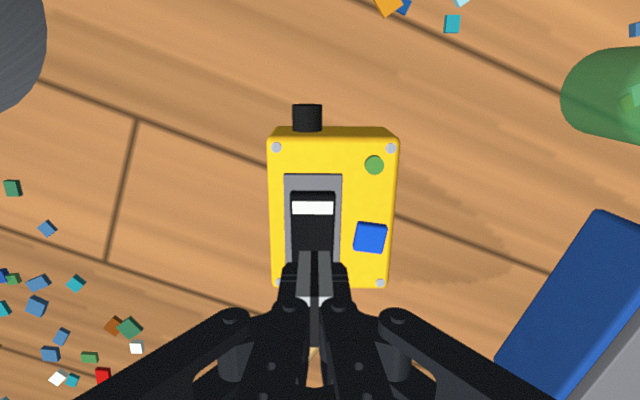

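View pics/t3.png

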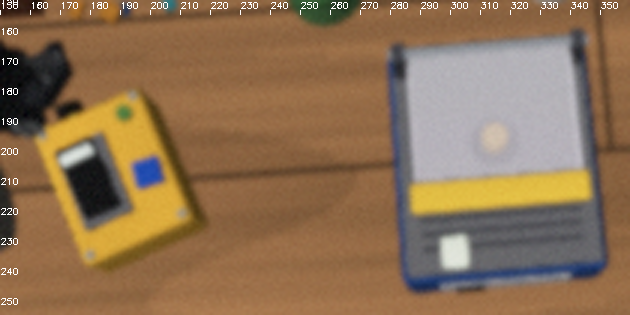

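View pics/s3.png

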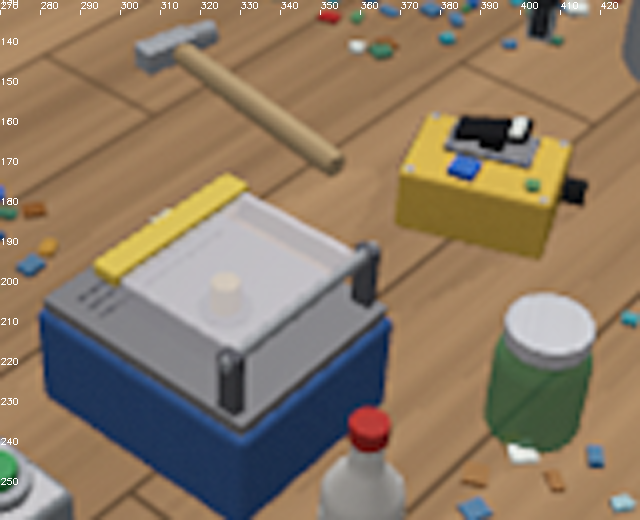

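The guard is shut: the plate is level, the bar's top is at z ≈ 0.151, and the bar is at rows 205–220 in the top view. The wrist view shows the stripe at (313,207). I'll check its position, then press.

```bash
python3 - <<'E'
from h import *
s=st(); im,D=optics.get_image("wrist"); w=wpt(D,s,313,207); print("stripe",w.round(4))
top=np.array([.5811,.3268]); print("top",top)
m=(top+w[:2])/2 + .005*np.array([np.cos(.38),np.sin(.38)]); print(m)
if np.hypot(*(top-w[:2]))<.008:
    Q=q(.38)
    r.move_straight([*m,.125],Q,speed=.1); st("near")
    c=r.move_straight([*m,.025+.072],speed=.03,max_force=15); st(f"press {c}")
    if not c: c=r.move_straight([*m,.025+.066],speed=.02,max_force=15); st(f"press2 {c}")
    r.hold(.2)
    r.move_straight([*m,.2],speed=.15); s=st("up")
    im,d=optics.get_image("wrist");cv2.imwrite("pics/w4.png",im[:,:,::-1])
    im,d2=optics.get_image("scene"); crop("s4",im,360,130,65,65,8)
E
```

```text
t10.9 [0.5882 0.3282 0.201 ] F [ 0.2 -0.7 -0. ] w-0.000
stripe [0.5852 0.3272 0.0865]
top [0.5811 0.3268]
[0.58777252 0.32884427]
near t11.8 [0.5882 0.3291 0.1258] F [-0.4 -0.3 -0.4] w0.000
press True t12.6 [0.59   0.3297 0.1032] F [-0.  -0.6  5.5] w-0.000
up t13.6 [0.5872 0.3286 0.1986] F [-0.3  0.1 -0.6] w0.000
```

View pics/w4.png

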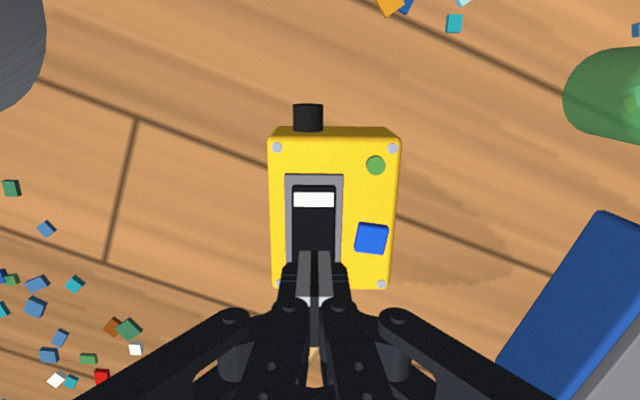

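View pics/s4.png

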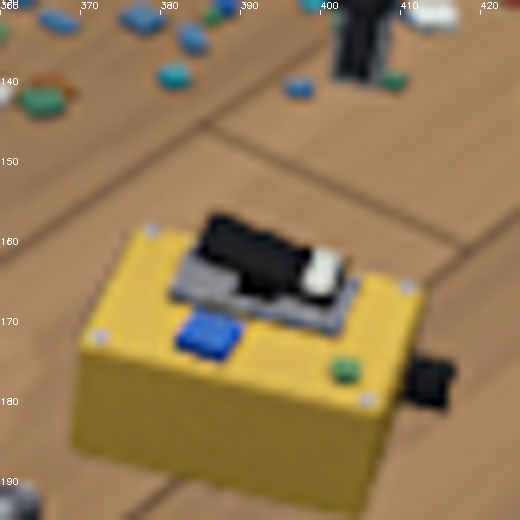

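The rocker now leans towards the stripe, which sits at (313,199) in the wrist view. I'll measure its height; fully on should be about 9 mm down, near 0.077.

```bash
python3 - <<'E'
from h import *
s=st(); im,D=optics.get_image("wrist")
for v in (196,199,203,215,225,235): print(wpt(D,s,313,v).round(4))
print("bezel",wpt(D,s,289,200).round(4),"box",wpt(D,s,340,150).round(4))
E
```

```text
t13.7 [0.5871 0.3285 0.1982] F [-0.2  0.5  0.5] w0.000
[0.5898 0.3298 0.0776]
[0.5877 0.329  0.0775]
[0.5854 0.328  0.0788]
[0.577  0.3247 0.079 ]
[0.5706 0.3221 0.081 ]
[0.5637 0.3194 0.082 ]
bezel [0.5764 0.3437 0.0655] box [0.6242 0.3224 0.0595]
```

It dropped about 8.5–9 mm, so it is on or very nearly. I'll press once more, a little harder, to make sure.

```bash
python3 - <<'E'
from h import *
m=[.588,.329]
r.move_straight([*m,.115],speed=.15)
c=r.move_straight([*m,.09],speed=.02,max_force=18); st(f"press {c}"); r.hold(.2); st("held")
r.move_straight([*m,.2],speed=.15); s=st("up")
im,D=optics.get_image("wrist");cv2.imwrite("pics/w5.png",im[:,:,::-1])
for v in range(193,245,6): print(np.mean([wpt(D,s,u,v) for u in range(300,328,3)],0).round(4))
E
```

```text
press True t15.2 [0.588  0.329  0.1036] F [-1.6 -0.7  6.4] w-0.000
held t15.4 [0.588  0.329  0.1036] F [-1.3 -0.4  6.5] w-0.000
up t16.2 [0.5875 0.3288 0.1987] F [ 0.6  0.6 -0.5] w0.000
[0.5919 0.3304 0.0766]
[0.5881 0.3289 0.0778]
[0.5842 0.3273 0.0786]
[0.58   0.3256 0.0786]
[0.576  0.324  0.0795]
[0.572  0.3224 0.0804]
[0.568  0.3208 0.0813]
[0.564  0.3192 0.082 ]
[0.56   0.3176 0.0831]
```

It stopped at the same height and the paddle slope is 0.19 (0.2 is fully on), so the rocker is on. Now the green button.

```bash
python3 - <<'E'
from h import *
r.move_straight([.55,.3,.33],speed=.25)
Q=q(0.03); r.reach([.542,-.2205,.2],Q); s=st("over")
r.move_straight([.542,-.2205,.125],speed=.15); st("near")
c=r.move_straight([.542,-.2205,.025+.068],speed=.03,max_force=15); st(f"press {c}"); r.hold(.2); st("held")
r.move_straight([.542,-.2205,.2],speed=.12); s=st("up")
im,D=optics.get_image("wrist");cv2.imwrite("pics/w6.png",im[:,:,::-1])
r.move_straight([.42,-.22,.33],speed=.25); st()
im,d=optics.get_image("top");np.savez("t6.npz",im=im,d=d);cv2.imwrite("pics/t6.png",im[:,:,::-1])
im,d=optics.get_image("scene");cv2.imwrite("pics/s6.png",im[:,:,::-1])
E
```

```text
over t18.9 [ 0.5425 -0.2196  0.2003] F [-0.1  0.6  0.5] w-0.000
near t19.5 [ 0.5426 -0.2204  0.1257] F [ 0.3 -0.2  0.7] w-0.000
press True t20.4 [ 0.5419 -0.2205  0.096 ] F [-1.4  1.2  7.1] w-0.000
held t20.6 [ 0.5419 -0.2205  0.0961] F [-0.8 -0.2  7.4] w0.000
up t21.7 [ 0.5415 -0.2202  0.199 ] F [-0.3  0.6 -1. ] w0.000
 t22.6 [ 0.4202 -0.2199  0.3289] F [ 0.  -0.3  0.2] w0.000
```

View pics/w6.png

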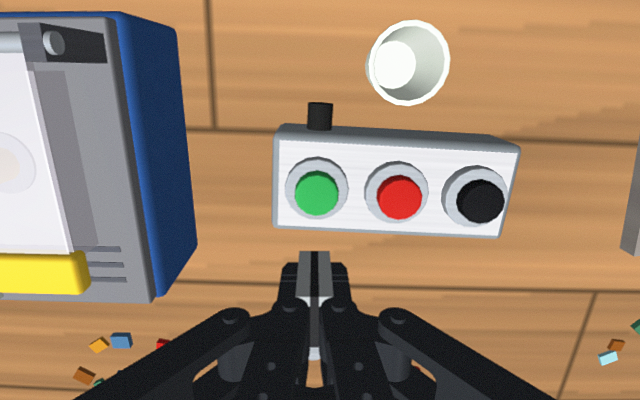

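View pics/t6.png

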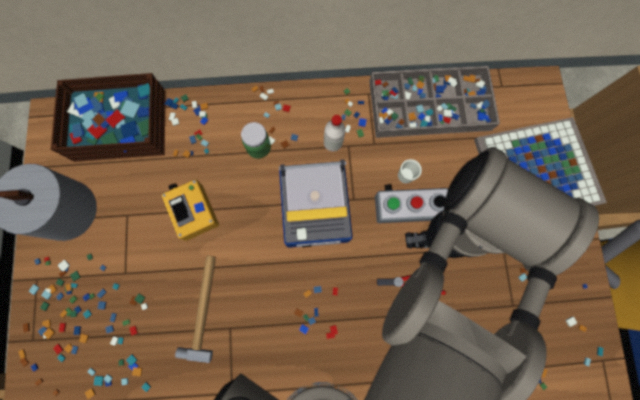

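View pics/s6.png

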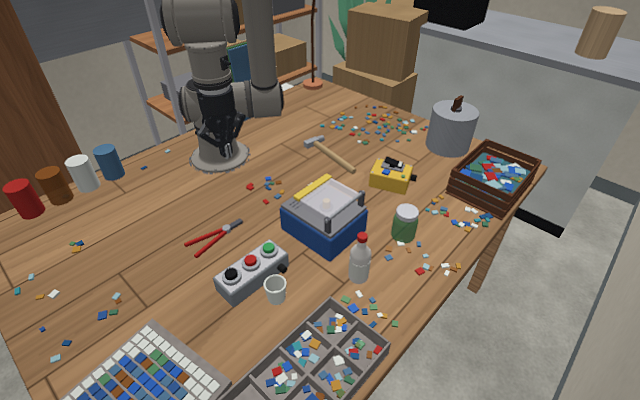

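The button bottomed out at tip z = 0.071, the full 8 mm of travel, and has come up again. The guard is shut, the rocker is on and the loose things look unmoved, so I'll hand the job in.

```bash
python3 - <<'E'
from h import *
D=np.load("t6.npz")["d"]
for u,v in [(315,213),(393.3,202.9),(416.6,201.9)]: print(bydepth("top",D,u,v).round(4))
st(); r.finish_job()
E
```

```text
[ 0.5155 -0.0199  0.1519]
[ 0.5406 -0.2211  0.078 ]
[ 0.5387 -0.2802  0.0796]
 t22.7 [ 0.4203 -0.2197  0.3284] F [-0.2  0.1 -0.3] w0.000
the job is handed in; nothing more can be done
```

I did the three steps in order with the closed fingertips and handed the job in at about 23 s. No verdict is reported, so these are my own checks:

- **Guard:** pushed down along its arc until it met its stop. The yellow bar's top now reads 0.152 m, which is the shut height.
- **Rocker:** tipped over at the white-striped end. My first slope estimate (0.155) left it unclear whether it was fully on, so I pressed again. The fingers stopped at the same height, the stripe was about 9 mm lower, and the paddle slope read 0.19, which matches fully on.
- **Green button:** pressed with the fingertips down to 0.071 m, the full 8 mm of travel. It reads about 0.078 m afterwards, so it is up again.
- **Red and black buttons:** not touched. Red reads about 0.080 m. I did not re-measure black, which was partly hidden by the arm in the last top view but looked up in the scene and wrist views.
- **Loose things:** those in view look unmoved in the last pictures, judged by eye rather than measured. The arm partly hid the nippers from above, but they look in place in the scene view.

The top and wrist cameras disagreed by about 4 mm in x, so I pressed midway between their readings (for the rocker, 5 mm further towards the end of the paddle). The arm was clear of everything when I handed in.

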